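# Seat the paint tub in the mixer and pull its start knob

## Task

Push the blue-lidded paint tub along the mixer's plate until it sits fully home against the rubber stop in the cradle. Then start the mixer: hook the red knob from behind its head, without pinching it, draw it gently out most of the way but not hard against its stop (never more than about 15 N on it), and ease it back to rest so that it does not snap in. Leave the tub home and upright, and do not disturb the other things on the desk or bump the desk lamp at its right.

Things in the scene. Friction and masses are not known exactly. Their poses are not given: they have to be found in the camera images.
- mixer: Grey bench mixer for paint tubs, fixed. Origin: centre of its underside; x from its front (facing the robot, turned by its yaw) to its back, z up. Base plate 190 (x) by 250 (y) mm, top at z = 14 mm. Cradle at the back left. Back right: control head, a box x = 20 to 94, y = -117 to -33 mm, top at z = 125 mm, the red knob on its front. A desk lamp not to be bumped has its stem at about world x = 0.38, y = -0.53 m, 0.56 m high.
- cradle_seat (a point): Point on the plate at mixer x = 37, y = 58, z = 14 mm (dark disc): the centre of the tub's underside when home. Axes as the mixer's. The rubber stop's face is 41 mm behind it (+x); cheeks stand to either side, inner faces 50 mm away in y, running forward from the stop to 3 mm behind this point, then flaring outward until 14 mm in front of it. Stop wall and cheeks are 34 mm high.
- paint_tub: White round tub with blue screw lid, 86 mm across the lid (82 mm below it), 54 mm high, about 0.25 kg; the lid begins 39 mm up. Stands on the mixer's plate, 52 to 82 mm short of home and up to 15 mm to either side. Origin: centre of its underside; z up. Too wide to grasp: pushed from its front below the lid it slides upright.
- start_knob (a joint): Travel of the red pull knob in m: 0 at rest (in), 0.026 at its end stop (fully out, towards the mixer's front, -x). A spring draws it in: about 3 N at rest, 6.3 N fully out. The mixer starts when it has been out 0.016 or more for 0.3 s. It does not stay out by itself and snaps in if let slip.
- knob_back (a point): Point on the knob's axis in the back face of its red mushroom head; at rest at mixer x = -26, y = -75, z = 85 mm; moves with it. Axes as the mixer's; pulled along -x. Head 60 mm across, reaching 20 mm forward (-x) from here; behind it (+x) a shaft 14 mm thick and 41 mm clear to a collar on the control head. That gap is open from above: closed fingertips can be lowered into it.
- black_lid_tub: White round tub with black lid, 76 mm across, 61 mm high, loose bystander. Origin: centre of its underside.
- jar_teal: Pale round jar with teal lid, 88 mm across, 118 mm high, loose bystander. Origin: centre of its underside.
- tape_roll: Roll of masking tape lying flat, 108 mm across, 25 mm high, loose bystander. Origin: centre of its underside.
- lilac_cup: Lilac plastic paint cup, 64 mm across, 60 mm high, loose bystander. Origin: centre of its underside.
Mind the look-alikes: they are no part of the job. There is more than one size of the paint_tub; the one meant has the size given above.

How it is judged (in metres and radians):
On the way, in this order (a step that is already met when the one before it is completed fails the run):
1. the tub stands home in the cradle (x of paint_tub in the frame of cradle_seat between -0.006 and 0.006 m and y of paint_tub in the frame of cradle_seat between -0.012 and 0.012 m and angle between paint_tub's own z axis and vertical below 0.06 rad and z of paint_tub in the frame of cradle_seat below 0.004 m), for 0.2 s.
2. the knob is drawn out 16 mm or more, the tub still home (all of step 1 and value of joint start_knob above 0.016 m), for 0.3 s.
At the end, for the whole second after the job is handed in: The tub stands upright in the cradle, within 6 mm of home front to back and 12 mm sideways, at rest; the knob, after being drawn out 16 mm or more for 0.3 s, is back within 2 mm of rest; the other things are within 20 mm of where they stood (all of step 1 and value of joint start_knob below 0.002 m and linear speed of paint_tub below 0.01 m/s); the robot touches nothing.
It fails at once if the knob is pinched, wrenched or jammed: more than 18 N from the fingers (contact force between the fingers and start_knob above 18 N).
It fails at once if the knob snaps back in: faster than 0.2 m/s (velocity of joint start_knob below -0.2 m/s).
It fails at once if another thing on the desk is moved more than 20 mm (distance of any of black_lid_tub, jar_teal, tape_roll, lilac_cup from where it was at the start of the episode above 0.02 m).
It also fails if it takes over 45 s, if anything falls off the work surface, if the arm or the gripper's body presses on something with over 40 N, if the wrist force passes 120 N, or if a joint passes its speed limit or range.

## Robot

A 6-joint arm with a two-finger parallel gripper is mounted at the origin on a cart in front of the work surface, level with it; the furniture and walls round the work are solid. World frame = base frame: x ahead of the robot, y to its left, z up, the work surface at z = 0. Lengths are in mm, angles in rad, forces in N, time in s.
With the tool pointing down it reaches from about 300 to 825 mm from the base axis. Payload 5.4 kg.
Tool frame: the origin (TCP) lies midway between the tips of the shut fingers; the grasp point (between the pads) lies 19 mm behind it; z points along the fingers, y is the direction in which the jaws open and shut (so a half turn about z gives the same grasp; the last joint's range is limited). The gripper opens to 92 mm and grips with 3 to 60 N. Pads are 20 mm wide; open, the fingers measure 128 mm over their backs; the gripper's body (75 mm by 189 mm) begins 69 mm behind the grasp point.
Start: joints at [1.13, 0.158, 1.597, -0, 1.386, -0.21], TCP at [131.546, 559.734, 214.601] pointing down, gripper open.
Joint ranges: [-2.91, 2.91], [-0.94, 2.29], [0.18, 2.7], [-1.29, 4.43], [0.17, 2.64], [-3, 3]. Speed limits (rad/s): [2.57, 2.57, 3.14, 3.14, 3.14, 3.14].

## Interface

Orientations are given as a unit quaternion [x, y, z, w].
In Python, from plant import arm gives the robot as it stands. Calls block until the motion is done:
- arm.move_ptp(position, orientation): joint-space move of the TCP to a pose.
- arm.move_l(position, velocity=150, orientation=None, max_force=None): straight line of the TCP; orientation=None keeps the orientation; velocity is the mean speed in mm/s. With max_force (N) it stops when the force on the tool has changed by that much, and returns True; else False.
- arm.move_joints(angles): joint-space move.
- arm.grip(opening, squeeze=None): opening from 0.0 (shut) to 1.0 (fully open); squeeze is the grip in N (None keeps the last); returns when the fingers have stopped.
- arm.dwell(seconds).
- arm.ik(position, orientation): joint angles nearest the present ones, or None.
- arm.capture(name): name is "side" or "top" or "wrist"; returns a dict with "frame" (384x512x3 uint8, red, green, blue), "depth" (384x512 float32, mm along the optical axis (not along the pixel's ray), 0 where there is no reading), "intrinsics" (3x3 intrinsics, pixels), "extrinsics" (4x4, takes a point from world to camera coordinates). Camera axes: x right, y down, z forward; pixel columns grow to the right and rows downward; lengths in mm; the calibration is good to about 2 mm. A picture is of the moment at which its call begins.
A pose or a line that the arm cannot do raises arm.PlanningError and nothing moves.
- arm.finish_job(): hands the job in, once; it reports no verdict.
Readings, each from a call of its own:
- arm.read_t(): time.
- arm.read_qpos(): joint angles.
- arm.read_qd(): joint speeds.
- arm.read_tau(): joint torques, N m.
- arm.read_ee_pos(): TCP position.
- arm.read_tool_rot(): TCP orientation.
- arm.read_force(): force on the tool from outside, world axes, zero at the start.
- arm.read_ft_torque(): the same for the moment, N m.
- arm.read_grip_width(): opening from 0.0 (shut) to 1.0 (fully open).
Only numpy, scipy, OpenCV 4.12 (cv2) and the standard library are available. Lean on these libraries where they do the work, as an engineer would, in place of code of your own. Each camera call takes 0.05 s, during which the arm holds its last target.

## Working session

There is one attempt and no reset: what is moved stays moved. The work goes in short steps, each a Python script; the robot and the scene stay as the last script left them, time stands still between calls to the robot, and variables do not carry over. Pictures are saved under pics/ and viewed, and the job is handed in when it is done.

```bash
ls; mkdir -p pics; python3 - <<'E'
from plant import arm
import cv2,numpy as np
for n in ["side","top","wrist"]:
    c=arm.capture(n); cv2.imwrite(f"pics/{n}0.png",c["frame"][:,:,::-1]); np.savez(f"{n}0.npz",**c)
    print(n,np.round(c["intrinsics"],1).tolist(),np.round(c["extrinsics"],3).tolist())
print(arm.read_t(),arm.read_ee_pos(),arm.read_tool_rot(),arm.read_force())
E
```

```text
pics
side [[449.6, 0.0, 260.1], [0.0, 449.6, 192.0], [0.0, 0.0, 1.0]] [[-1.0, 0.018, 0.017, 461.944], [-0.005, 0.497, -0.868, 34.085], [-0.024, -0.868, -0.497, 1226.979], [0.0, 0.0, 0.0, 1.0]]
top [[360.7, 0.0, 250.6], [0.0, 360.7, 192.3], [0.0, 0.0, 1.0]] [[0.019, -1.0, 0.016, 27.117], [-0.999, -0.019, -0.041, 469.62], [0.041, -0.016, -0.999, 1152.97], [0.0, 0.0, 0.0, 1.0]]
wrist [[282.3, 0.0, 255.6], [0.0, 282.3, 195.3], [0.0, 0.0, 1.0]] [[0.228, 0.974, -0.001, -574.209], [0.947, -0.221, 0.233, -27.356], [0.226, -0.054, -0.972, 389.146], [0.0, 0.0, 0.0, 1.0]]
0.15 [131.33465383 559.30158286 213.86133199] [ 1.15142742e-01  9.93348690e-01 -6.85978662e-04 -2.41688422e-04] [0.15133781 0.51547498 0.12826175]
```

View pics/side0.png

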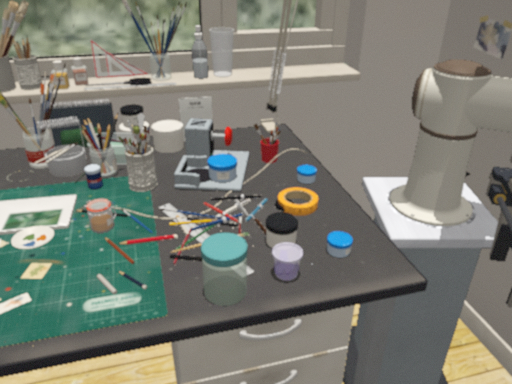

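View pics/top0.png

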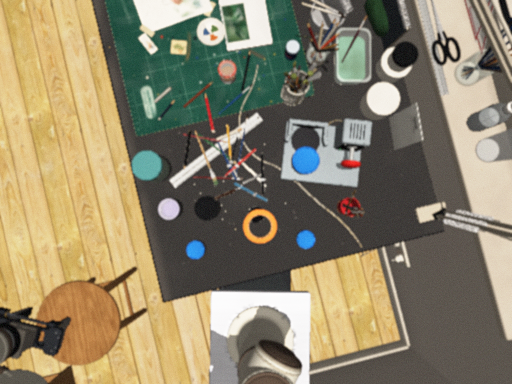

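Candidate blue-lidded tubs in the top view are A (305,160) on the mixer plate, B (306,240) and C (195,250) loose on the desk. B and C look smaller. A fits the description, since it stands on the plate and is large. I'll check the crop and the sizes.

```bash
cat > h.py <<'E'
import numpy as np,cv2
def pts(c):
    d=c["depth"];K=c["intrinsics"];E=c["extrinsics"]
    v,u=np.mgrid[:d.shape[0],:d.shape[1]]
    P=np.stack([(u-K[0,2])*d/K[0,0],(v-K[1,2])*d/K[1,1],d],-1)
    W=(P-E[:3,3])@E[:3,:3]
    W[d<=0]=np.nan
    return W
def proj(c,p):
    K=c["intrinsics"];E=c["extrinsics"]
    q=K@(E[:3,:3]@np.asarray(p,float)+E[:3,3]); return q[:2]/q[2]
E
python3 - <<'E'
import numpy as np,cv2
from h import *
c=dict(np.load("top0.npz")); W=pts(c); im=c["frame"]
hsv=cv2.cvtColor(im,cv2.COLOR_RGB2HSV)
m=((hsv[...,0]>98)&(hsv[...,0]<115)&(hsv[...,1]>150)).astype(np.uint8)
n,l,s,ce=cv2.connectedComponentsWithStats(m)
for i in range(1,n):
    if s[i,4]>60:
        p=W[l==i]; z=np.nanmedian(p[:,2]); 
        k=(l==i)&(abs(W[...,2]-z)<5); q=W[k]
        (cx,cy),r=cv2.minEnclosingCircle(q[:,:2].astype(np.float32))
        print("blue",ce[i],s[i,4],z,cx,cy,2*r, q.mean(0))
m=(((hsv[...,0]<6)|(hsv[...,0]>174))&(hsv[...,1]>150)).astype(np.uint8)
n,l,s,ce=cv2.connectedComponentsWithStats(m)
for i in range(1,n):
    if s[i,4]>60: print("red",ce[i],s[i],np.nanmedian(W[l==i],0))
crop=im[105:200,265:385]; cv2.imwrite("pics/cropt.png",cv2.resize(crop,None,fx=6,fy=6,interpolation=cv2.INTER_CUBIC)[:600,:,::-1])
z=W[105:200,265:385,2]; zz=np.clip(np.nan_to_num(z)/140*255,0,255).astype(np.uint8)
cv2.imwrite("pics/zt.png",cv2.resize(cv2.applyColorMap(zz,cv2.COLORMAP_JET),None,fx=6,fy=6,interpolation=0))
c=dict(np.load("side0.npz"));crop=c["frame"][85:215,160:290]; cv2.imwrite("pics/crops.png",cv2.resize(crop,None,fx=4.5,fy=4.5,interpolation=cv2.INTER_CUBIC)[:,:,::-1])
E
```

```text
blue [305.1109215  159.61433447] 586 66.62218482692819 570.5422973632812 -129.48048400878906 85.03673553466797 [ 569.8370815  -129.36591656   66.72163226]
blue [305.37323944 239.        ] 284 34.78251836628173 323.4780578613281 -138.8063201904297 57.38014221191406 [ 323.68658785 -138.5736108    34.95748768]
blue [195.03460208 249.32525952] 289 34.43177192158679 285.29254150390625 207.7169647216797 57.58585739135742 [285.44883218 207.39191764  34.60803508]
red [209.         113.22340426] [205  98   9  31  94] [724.02482972 175.59923664   9.32345824]
red [350.62608696 163.45217391] [342 160  19   8 115] [ 556.7003502  -257.07786849  106.73586988]
red [347.90128755 205.60085837] [338 198  22  19 233] [ 434.20868444 -272.51684345   39.24898922]
```

View pics/cropt.png

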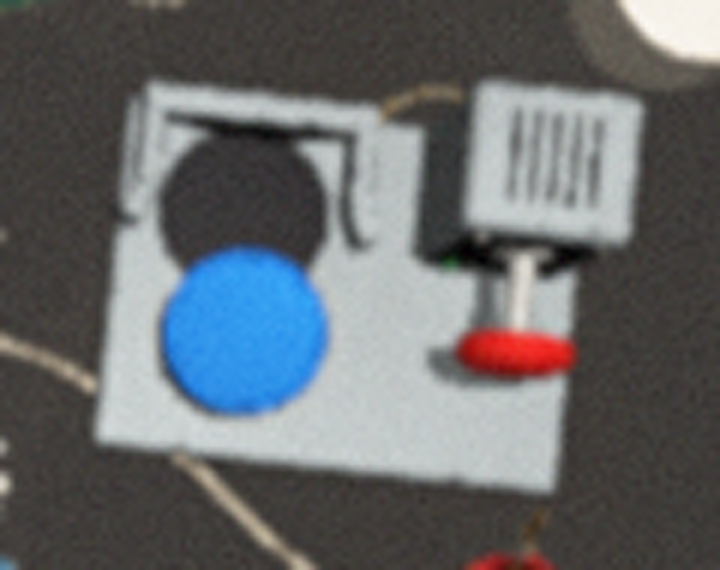

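View pics/zt.png

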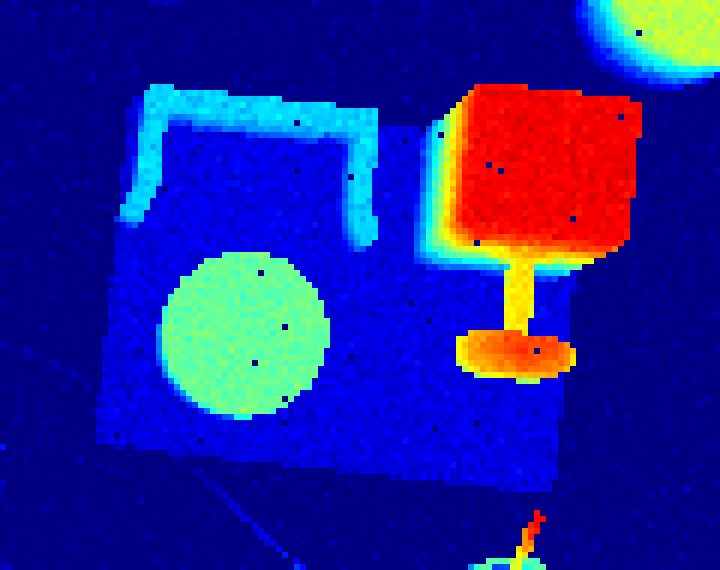

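View pics/crops.png

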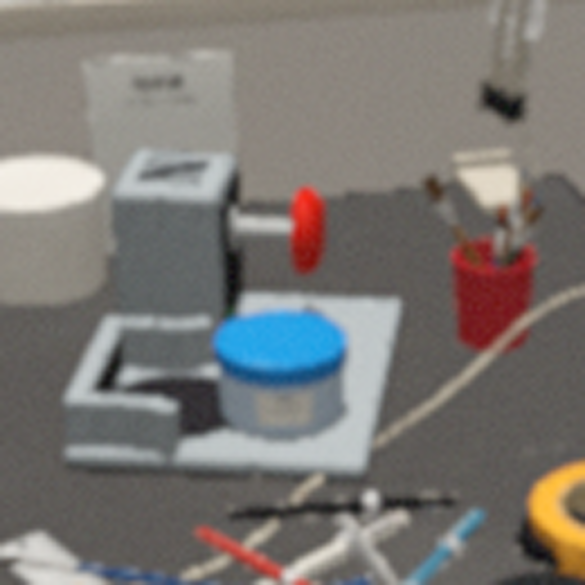

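```bash
cat > fit.py <<'E'
import numpy as np,cv2
from scipy.optimize import minimize
from h import *
c=dict(np.load("top0.npz")); W=pts(c)
sub=np.zeros(W.shape[:2],bool); sub[110:195,272:374]=True
A=W[sub]; A=A[~np.isnan(A[:,0])]
A=A[(A[:,2]>-10)]
ref=(A[:,2]>9)
print("desk z",np.median(A[(A[:,2]<7)][:,2]),"plate z",np.median(A[(A[:,2]>9)&(A[:,2]<20)][:,2]),"wall", np.median(A[(A[:,2]>40)&(A[:,2]<54)][:,2]),"head",np.median(A[A[:,2]>115][:,2]))
mask=(A[:,2]>8)&(A[:,2]<20)
x,y=A[:,0],A[:,1]
low=A[:,2]<20
def local(p):
    th=p[2];dx=x-p[0];dy=y-p[1]
    return dx*np.cos(th)+dy*np.sin(th), -dx*np.sin(th)+dy*np.cos(th)
def soft(d): return 1/(1+np.exp(-d/1.0))
def cost(p):
    lx,ly=local(p)
    ins=soft(95-abs(lx))*soft(125-abs(ly))
    e=(ins-mask)[low]**2
    # head top
    hi=A[:,2]>118
    h=soft(37-abs(lx-57))*soft(42-abs(ly+75))
    e2=((h-hi)**2)[A[:,2]>118]
    return e.sum()+e2.sum()
best=None
for x0 in (580,600,620):
  for th in (-.2,-.1,0):
    r=minimize(cost,[x0,-180,th],method="Nelder-Mead",options=dict(xatol=.01,fatol=.01,maxiter=2000))
    if best is None or r.fun<best.fun: best=r
p=best.x; print(best.fun,p)
lx,ly=local(p)
for nm,k in dict(head=A[:,2]>118,wall=(A[:,2]>42)&(A[:,2]<53)&(lx>0)&(ly>-15)).items():
    print(nm,np.percentile(lx[k],[1,50,99]),np.percentile(ly[k],[1,50,99]))
k=(A[:,2]>60)&(A[:,2]<72)&(ly>0); print("tub local",lx[k].mean(),ly[k].mean())
k=(A[:,2]>95)&(lx<-25); print("knob local",lx[k].min(),lx[k].max(),ly[k].min(),ly[k].max(),A[k][:,2].max())
w=(A[:,2]>44)&(A[:,2]<52)&(ly>-15)&(lx>0)
for a,b in((20,60),):
  kk=w&(lx>a)&(lx<b); print("cheeks",[np.percentile(ly[kk&(ly>58)],q) for q in(2,98)],[np.percentile(ly[kk&(ly<58)],q) for q in(2,98)])
kk=w&(ly>20)&(ly<95); print("stop x",np.percentile(lx[kk],[2,98]))
E
python3 fit.py
```

```text
desk z -0.6604700764371425 plate z 13.35456702396906 wall 46.521652638928785 head 123.95584613690416
105.25243961911681 [ 5.98992499e+02 -1.91909854e+02 -8.90459705e-02]
head [14.77613254 55.1333434  91.4580193 ] [-114.52569851  -73.34437276  -33.08665951]
wall [22.71961164 80.45529541 92.88474636] [ -5.81369396  59.70594302 123.03209463]
tub local -34.94645084797853 59.004000673641514
knob local -126.83543949576024 -26.664677846281663 -101.23941928629063 -46.965228946494065 124.58757163198858
cheeks [np.float64(109.60573301374245), np.float64(122.9690563990749)] [np.float64(-6.497459696990904), np.float64(7.319911112045673)]
stop x [79.14313145 92.5511779 ]
```

The camera tilt matters here. A vertical finger would touch the lid rim first (43 mm radius against 41 mm for the body), so I'll push with the fingers shut and tilted, tips leading. The jaw axis will lie along the push so that the wide gripper body clears the control head. Next I check reachability.

```bash
cat >> h.py <<'E'
from scipy.spatial.transform import Rotation as R
MX,MY,YAW=599.5,-192.,-0.089
RM=R.from_euler('z',YAW)
def w(p): return RM.apply(p)+np.array([MX,MY,0])
def loc(p): return RM.inv().apply(np.asarray(p)-np.array([MX,MY,0]))
def ori(y_axis,z_axis):
    y=np.array(y_axis,float);z=np.array(z_axis,float);z/=np.linalg.norm(z);y-=z*(y@z);y/=np.linalg.norm(y)
    return (RM*R.from_matrix(np.stack([np.cross(y,z),y,z],1))).as_quat()
t=np.radians(20)
QP=[ori([s,0,0],[np.sin(t),0,-np.cos(t)]) for s in(1,-1)]
QK=[ori([0,s,0],[0,0,-1]) for s in(1,-1)]
E
python3 - <<'E'
from plant import arm
from h import *
c=dict(np.load("wrist0.npz"));E=c["extrinsics"];cam=-E[:3,:3].T@E[:3,3]
Rt=R.from_quat(arm.read_tool_rot());print("cam in tool",Rt.inv().apply(cam-arm.read_ee_pos()))
for nm,q,p in [("push",QP,[-112,59,30]),("pushhi",QP,[-112,59,200]),("pushend",QP,[-20,59,30]),("knob",QK,[-6,-75,97]),("knobhi",QK,[-6,-75,200]),("knobout",QK,[-35,-75,97])]:
    for i in(0,1):
        j=arm.ik(w(p),q[i]);print(nm,i,np.round(w(p)),None if j is None else np.round(j,2))
c=arm.capture("wrist");cv2.imwrite("pics/w1.png",c["frame"][:,:,::-1])
f=[arm.read_force() for _ in range(5)];print(np.round(f,2))
E
```

```text
cam in tool [ 6.44327791e+01 -9.60262494e-02 -1.70186260e+02]
push 0 [ 493. -123.   30.] [-0.59 -0.01  2.23  0.28  0.63 -0.71]
push 1 [ 493. -123.   30.] [-0.59 -0.01  2.23  0.28  0.63  2.43]
pushhi 0 [ 493. -123.  200.] [-0.59 -0.3   2.1   0.19  1.04 -0.58]
pushhi 1 [ 493. -123.  200.] [-0.59 -0.3   2.1   0.19  1.04  2.57]
pushend 0 [ 585. -131.   30.] [-0.5   0.22  1.98  0.23  0.64 -0.57]
pushend 1 [ 585. -131.   30.] [-0.5   0.22  1.98  0.23  0.64  2.57]
knob 0 [ 587. -266.   97.] [-0.61  0.44  1.49 -0.    1.21 -2.09]
knob 1 [ 587. -266.   97.] [-0.61  0.44  1.49 -0.    1.21  1.05]
knobhi 0 [ 587. -266.  200.] [-0.61  0.35  1.4  -0.    1.39 -2.09]
knobhi 1 [ 587. -266.  200.] [-0.61  0.35  1.4  -0.    1.39  1.05]
knobout 0 [ 558. -264.   97.] [-0.64  0.38  1.58 -0.    1.19 -2.12]
knobout 1 [ 558. -264.   97.] [-0.64  0.38  1.58 -0.    1.19  1.02]
[[ 0.17  0.55 -0.73]
 [ 0.17  0.55 -0.73]
 [ 0.17  0.55 -0.73]
 [ 0.17  0.55 -0.73]
 [ 0.17  0.55 -0.73]]
```

View pics/w1.png

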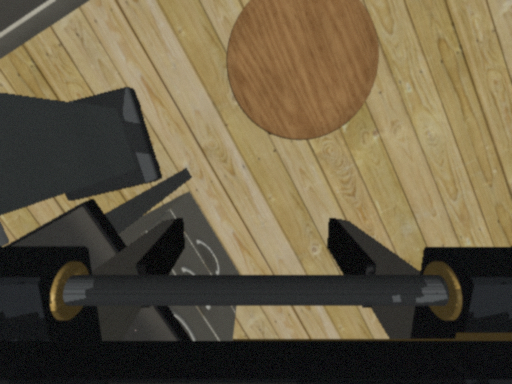

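```bash
python3 - <<'E'
from plant import arm
from h import *
arm.grip(0.0,10)
arm.move_ptp(w([-115,58.5,240]),QP[0]); print(arm.read_t(),arm.read_ee_pos(),arm.read_grip_width())
arm.move_l(w([-115,58.5,60]),velocity=150)
for n in("side","top","wrist"):
    c=arm.capture(n); np.savez(n+"1.npz",**c); im=c["frame"]
    if n=="side": im=cv2.resize(im[60:230,130:350],None,fx=3.5,fy=3.5,interpolation=2)
    cv2.imwrite(f"pics/{n}1.png",im[:,:,::-1])
print(arm.read_t(),loc(arm.read_ee_pos()),arm.read_force())
E
```

```text
4.25 [ 490.32309913 -122.96169974  239.98871059] 0.005613807218802247
5.75 [-114.38511264   58.17522908   60.88546675] [ 0.68004308  0.54616559 -1.07226532]
```

View pics/side1.png

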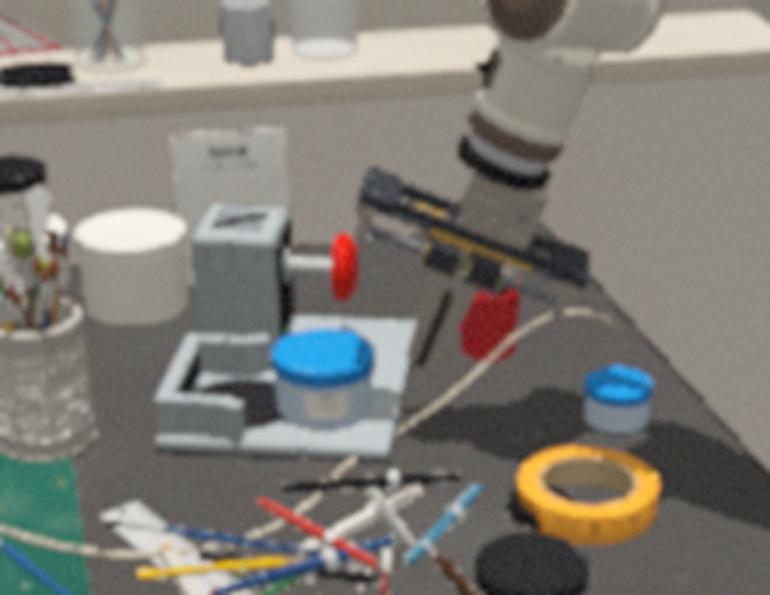

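View pics/wrist1.png

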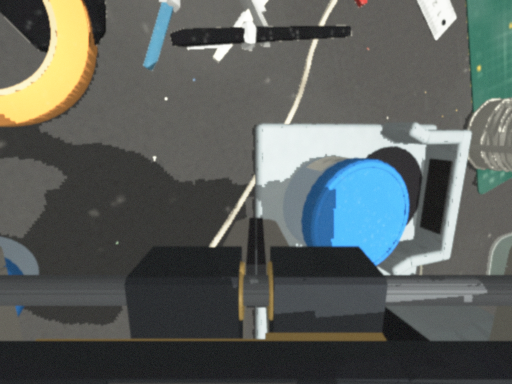

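The shut fingers taper to a narrow tip, seen in the side crop at about (425,360). The tub is directly ahead of them. Pushing now.

```bash
python3 - <<'E'
from plant import arm
from h import *
arm.move_l(w([-115,58.5,33]),velocity=80)
print(arm.read_force())
s=arm.move_l(w([-22,58.5,33]),velocity=45,max_force=7)
print(s,arm.read_t(),loc(arm.read_ee_pos()),arm.read_force())
for n in("side","top"):
    c=arm.capture(n); np.savez(n+"2.npz",**c); im=c["frame"]
    if n=="side": im=cv2.resize(im[60:230,130:350],None,fx=3.5,fy=3.5,interpolation=2)
    else: im=cv2.resize(im[100:210,250:390],None,fx=5,fy=5,interpolation=2)
    cv2.imwrite(f"pics/{n}2.png",im[:,:,::-1])
E
```

```text
[-0.16409626 -0.52644449 -0.66624882]
False 8.4583 [-22.09257194  58.51120487  33.00846424] [-1.69517994  0.21400236 -0.66075002]
```

View pics/side2.png

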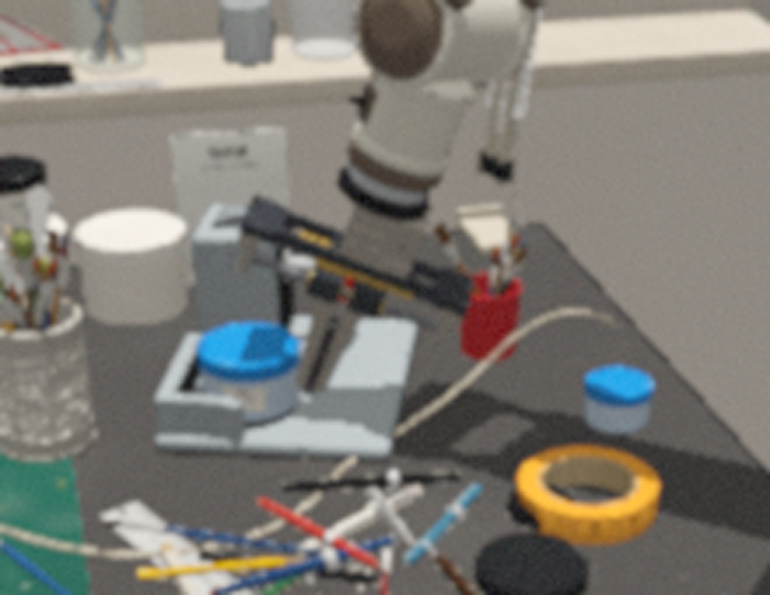

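The side view shows the tub upright at about (250,365) in the crop, between the cheeks. I'll push slowly up to the stop.

```bash
python3 - <<'E'
from plant import arm
from h import *
s=arm.move_l(w([12,58.5,33]),velocity=15,max_force=5)
print(s,arm.read_t(),loc(arm.read_ee_pos()),arm.read_force())
for n in("side","top"):
    c=arm.capture(n); np.savez(n+"3.npz",**c); im=c["frame"]
    if n=="side": im=cv2.resize(im[60:230,130:350],None,fx=3.5,fy=3.5,interpolation=2)
    else: im=cv2.resize(im[100:210,250:390],None,fx=5,fy=5,interpolation=2)
    cv2.imwrite(f"pics/{n}3.png",im[:,:,::-1])
E
```

```text
True 9.5333 [-12.99537586  58.90353152  32.08655753] [-0.32345006 -0.21569268 -0.50472729]
```

View pics/side3.png

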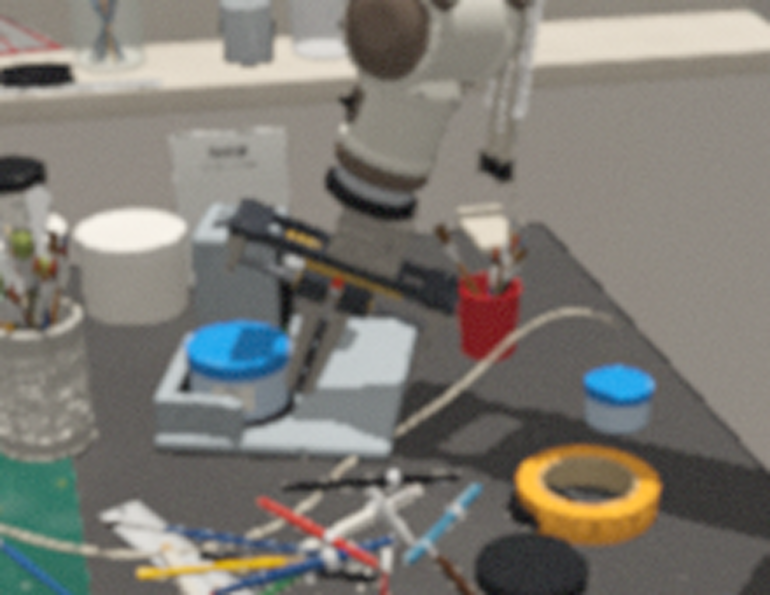

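```bash
cat > tub.py <<'E'
from h import *
def tub(c):
    W=pts(c);hsv=cv2.cvtColor(c["frame"],cv2.COLOR_RGB2HSV)
    L=loc(W.reshape(-1,3)).reshape(W.shape)
    m=(hsv[...,0]>98)&(hsv[...,0]<115)&(hsv[...,1]>130)&(abs(L[...,2]-67)<6)&(abs(L[...,0])<100)&(L[...,1]>0)&(L[...,1]<130)
    q=L[m]
    # circle fit, with known radius on hull points
    hull=cv2.convexHull(q[:,:2].astype(np.float32))[:,0]
    (cx,cy),r=cv2.minEnclosingCircle(hull)
    return len(q),q.mean(0),(cx,cy,2*r),q[:,0].max(),q[:,2].std()
E
python3 - <<'E'
from tub import *
for n in("top0","top2","top3"):
    print(n,tub(dict(np.load(n+".npz"))))
E
```

```text
top0 (571, array([-35.33417219,  59.56327039,  66.71780329]), (-34.56361770629883, 60.00310516357422, 85.58894348144531), np.float64(5.694870327296001), np.float64(2.007584941356793))
top2 (296, array([29.79874973, 62.6709727 , 66.88650452]), (28.562204360961914, 54.27498245239258, 85.46817016601562), np.float64(69.01512974682197), np.float64(2.1877160236601307))
top3 (291, array([38.33327197, 62.34697514, 66.70439091]), (36.942569732666016, 54.03114318847656, 85.12992858886719), np.float64(78.41597955732036), np.float64(2.2665322592639185))
```

View pics/top3.png

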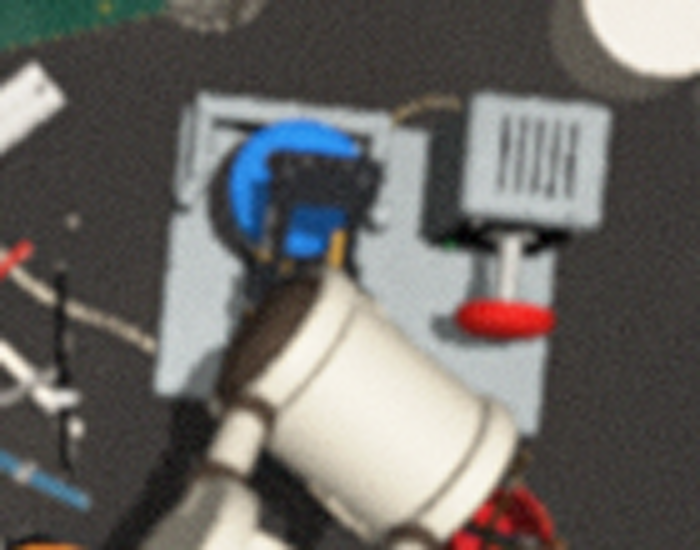

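```bash
python3 - <<'E'
from plant import arm
from tub import *
s=arm.move_l(w([5,58.5,33]),velocity=10,max_force=7)
print(s,arm.read_t(),loc(arm.read_ee_pos()),arm.read_force())
arm.dwell(0.2);print(loc(arm.read_ee_pos()),arm.read_force())
arm.move_l(w([-40,58.5,33]),velocity=60)
print(arm.read_t(),arm.read_force())
arm.move_l(w([-75,58.5,230]),velocity=180)
arm.move_ptp(w([-6,-75,200]),QK[0])
print(arm.read_t(),loc(arm.read_ee_pos()),arm.read_force())
for n in("side","top"):
    c=arm.capture(n); np.savez(n+"4.npz",**c); im=c["frame"]
    if n=="side": im=cv2.resize(im[60:230,130:350],None,fx=3.5,fy=3.5,interpolation=2)
    else: im=cv2.resize(im[100:210,250:390],None,fx=5,fy=5,interpolation=2); print(tub(c))
    cv2.imwrite(f"pics/{n}4.png",im[:,:,::-1])
E
```

```text
True 10.2167 [-13.04812265  59.48196987  30.71996326] [-0.11086542 -0.36078898  0.27918607]
[-13.54817333  59.68597087  30.19812912] [ 0.75872862  0.11297469 -0.14811747]
11.0083 [-0.78270566 -0.11986679  1.25837563]
13.6667 [ -6.14420353 -74.67167365 199.73066029] [-0.32198321 -0.00243743  0.10641074]
(584, array([36.56319198, 54.30147097, 66.78215333]), (37.29188919067383, 53.11692810058594, 86.11791229248047), np.float64(78.191928804617), np.float64(2.056014351758691))
```

View pics/side4.png

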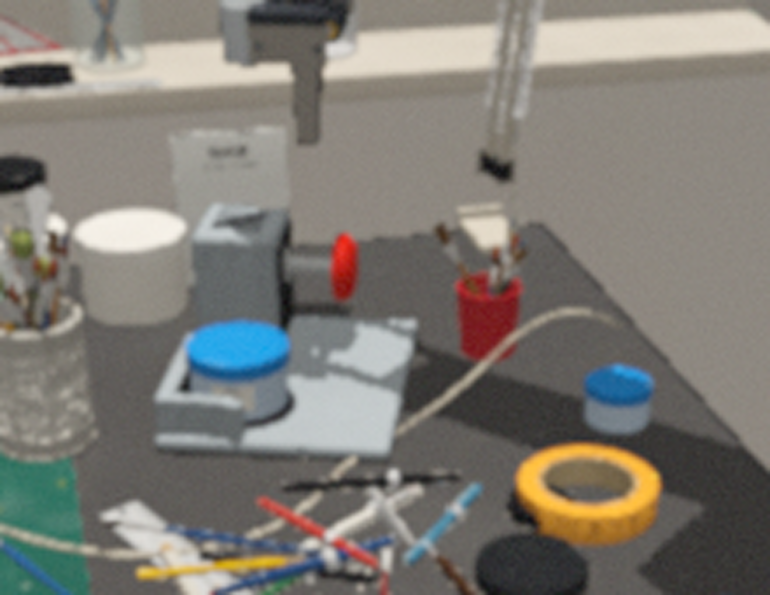

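View pics/top4.png

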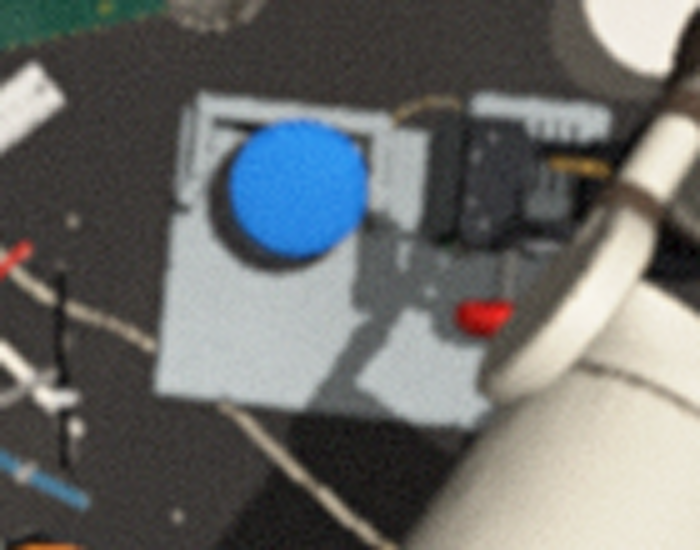

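The tub is at x 36.6, y 54.3 in mixer coordinates (home is 37, 58), and it is upright. Both probes stalled at the same TCP x of -13. In the side view the fingertips at (308,140) line up over the middle of the shaft gap, columns 288 to 333 on row 265. Lowering into the gap.

```bash
python3 - <<'E'
from plant import arm
from tub import *
s=arm.move_l(w([-6,-75,135]),velocity=120,max_force=8)
print(s,arm.read_force())
s=arm.move_l(w([-6,-75,97]),velocity=40,max_force=4)
print(s,arm.read_t(),loc(arm.read_ee_pos()),arm.read_force())
for n in("side",):
    c=arm.capture(n); im=c["frame"]
    im=cv2.resize(im[80:170,170:270],None,fx=6,fy=6,interpolation=2)
    cv2.imwrite(f"pics/{n}5.png",im[:,:,::-1])
arm.dwell(0.1);print(loc(arm.read_ee_pos()),arm.read_force())
E
```

```text
False [-0.55037786 -0.30523824  0.09765688]
False 15.5583 [ -5.73612077 -75.10921967  97.39686003] [-0.64567805 -0.14603597  0.41616155]
[ -5.79754762 -75.12058264  97.36700848] [-1.11215134  0.49007331  0.22574362]
```

View pics/side5.png

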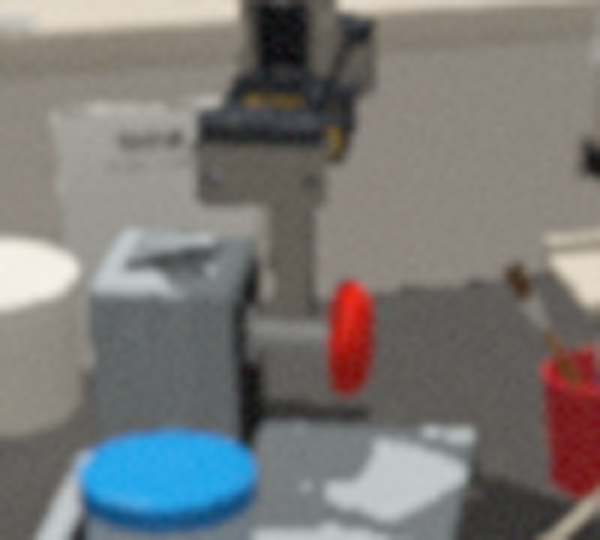

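The fingertips at (295,310) sit in the gap just above the shaft, with the red head's back face at column 330 in front of them. Next: find contact gently, draw out about 20 mm, hold, then ease back.

```bash
python3 - <<'E'
from plant import arm
from tub import *
s=arm.move_l(w([-22,-75,97]),velocity=12,max_force=2.2)
print(s,arm.read_t(),loc(arm.read_ee_pos()),RM.inv().apply(arm.read_force()))
E
```

```text
True 16.6 [-16.2743539  -75.0175755   96.93510756] [ 2.38082326 -0.16046475  2.1955228 ]
```

```bash
python3 - <<'E'
from plant import arm
from tub import *
def st(): print(round(arm.read_t(),2),np.round(loc(arm.read_ee_pos()),1),np.round(RM.inv().apply(arm.read_force()),1))
for x in(-24,-31,-36.5):
    s=arm.move_l(w([x,-75,97]),velocity=20,max_force=8); print(s); st()
    if s: break
arm.dwell(0.5); st()
c=arm.capture("side"); np.savez("side6.npz",**c); im=cv2.resize(c["frame"][80:170,170:270],None,fx=6,fy=6,interpolation=2)
cv2.imwrite("pics/side6.png",im[:,:,::-1])
E
```

```text
False
17.1 [-24.1 -75.   96.9] [ 3.7 -0.1  1.1]
False
17.6 [-31.1 -75.   97. ] [ 3.7  1.3 -0.7]
False
18.02 [-36.4 -75.   97. ] [ 4.8  0.3 -1.9]
18.52 [-36.3 -75.   96.9] [ 5.7 -0.2 -1. ]
```

View pics/side6.png

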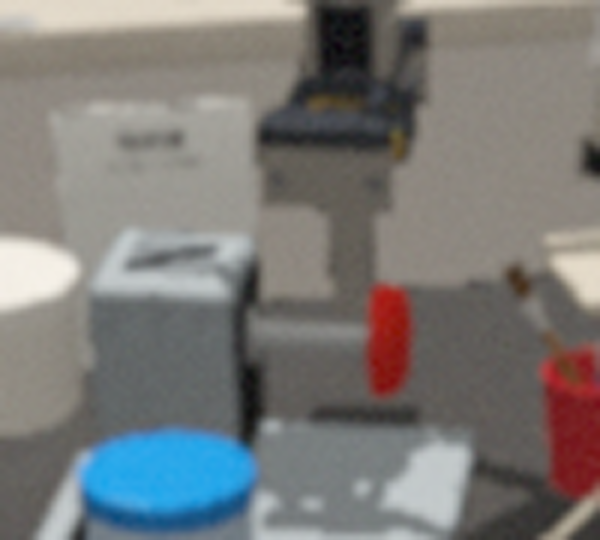

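The head moved from column 352 to 390, about 20 mm, and the force of 5.5 N fits the spring. The tub is unmoved. Easing back.

```bash
python3 - <<'E'
from plant import arm
from tub import *
def st(): print(round(arm.read_t(),2),np.round(loc(arm.read_ee_pos()),1),np.round(RM.inv().apply(arm.read_force()),1))
arm.dwell(0.2)
for x in(-28,-20,-14):
    arm.move_l(w([x,-75,97]),velocity=20); st()
arm.move_l(w([-6,-75,97]),velocity=20); st()
arm.dwell(0.2); st()
arm.move_l(w([-6,-75,135]),velocity=60); st()
arm.move_l(w([-6,-75,220]),velocity=150)
arm.move_ptp(w([-170,20,260]),QK[0]); st()
for n in("side","top"):
    c=arm.capture(n); np.savez(n+"7.npz",**c); im=c["frame"]
    if n=="side": im=cv2.resize(im[60:230,130:350],None,fx=3.5,fy=3.5,interpolation=2)
    else: print(tub(c))
    cv2.imwrite(f"pics/{n}7.png",im[:,:,::-1])
E
```

```text
19.35 [-27.9 -75.   96.9] [ 4.6  0.  -1.2]
19.9 [-19.9 -75.   97. ] [ 4.3 -0.1 -0.2]
20.35 [-14.6 -74.9  96.6] [-0.  -0.3  0.2]
20.9 [ -6.  -74.9  97. ] [-0.3 -0.1 -0.6]
21.1 [ -6.1 -75.   97. ] [ 0.1 -0.4 -0.3]
21.88 [ -6.2 -74.9 134.8] [-0.1 -0.2 -0.5]
23.39 [-169.7   19.7  259.4] [-0.1 -0.4 -0.4]
(583, array([36.75258987, 54.3812321 , 66.75787704]), (36.745418548583984, 53.95229721069336, 85.44984436035156), np.float64(78.41151813729628), np.float64(2.1443197997123877))
```

View pics/side7.png

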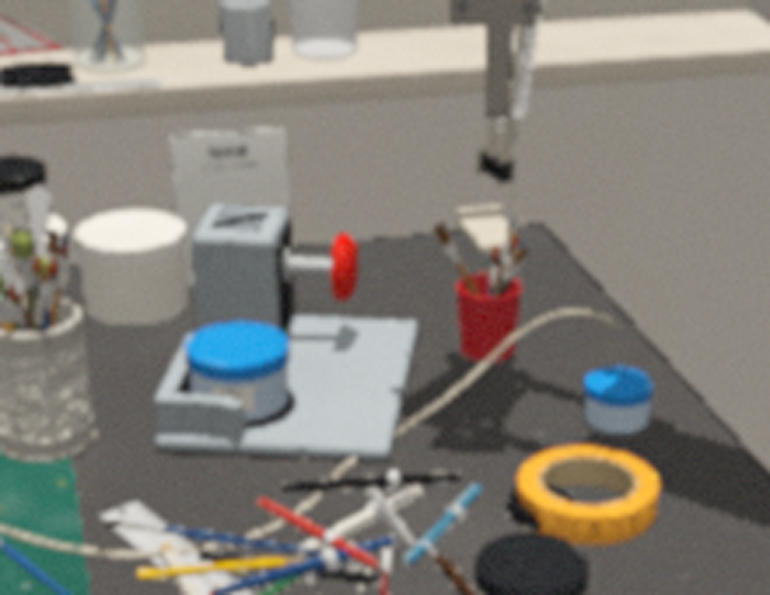

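View pics/top7.png

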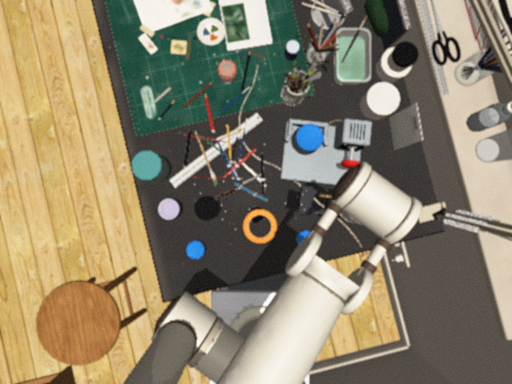

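The elbow looks near the lamp in the top view, so I'll check the clearance by depth before moving or handing in.

```bash
python3 - <<'E'
from plant import arm
from tub import *
c=dict(np.load("top7.npz"));W=pts(c);c0=dict(np.load("top0.npz"));W0=pts(c0)
d=(abs(W[...,2]-W0[...,2])>40)&(W[...,2]>100)
A=W[d]; A=A[(A[:,0]>100)]
r=np.hypot(A[:,0]-380,A[:,1]+530); k=np.argsort(r)[:5]
print(np.round(A[k]),np.round(r[k]))
# bystander shifts: side view diff by colours
for nm,(u,v) in dict(jar=(147,165),lilac=(168,209),black=(207,208),tape=(260,226)).items():
    z0=c0["frame"][v-22:v+22,u-22:u+22].astype(int);z1=c["frame"][v-22:v+22,u-22:u+22].astype(int)
    print(nm,cv2.phaseCorrelate(z0.mean(2).astype(np.float32),z1.mean(2).astype(np.float32)))
# knob compare in side view
s0=dict(np.load("side0.npz"))["frame"];s7=dict(np.load("side7.npz"))["frame"]
for s in(s0,s7):
    h=cv2.cvtColor(s[115:155,210:250],cv2.COLOR_RGB2HSV);m=((h[...,0]<6)|(h[...,0]>174))&(h[...,1]>150);v,u=np.nonzero(m);print(u.mean()+210,v.mean()+115,m.sum())
E
```

```text
[[ 434. -225.  600.]
 [ 431. -224.  606.]
 [ 436. -225.  598.]
 [ 430. -222.  609.]
 [ 428. -222.  610.]] [310. 310. 311. 312. 312.]
jar ((0.51786467662901, 0.4414181197142888), 0.9987864315362625)
lilac ((0.4521609021912951, 0.5717238107026077), 0.9600698998533649)
black ((0.5963158007238434, 0.43328475848609216), 1.0643435461727189)
tape ((0.6244298103505521, 0.5997098599267012), 0.8965583424509308)
227.96296296296296 135.67592592592592 108
227.9245283018868 135.71698113207546 106
```

The arm clears the lamp by about 300 mm. The bystanders are unmoved, since the uniform 0.5 px shift is an artefact of the method. The knob head is back at its starting pixel, (227.9, 135.7) against (228.0, 135.7) at the start. Handing in.

```bash
python3 - <<'E'
from plant import arm
print(arm.read_t(),arm.read_force()); arm.finish_job(); print(arm.read_t())
E
```

```text
23.4917 [-0.01976355  0.31372069  0.70303581]
the job is handed in; nothing more can be done
the job is handed in; nothing more can be done
```

The job was handed in at 23.5 s, and my last checks all came out right; the robot reports no verdict.

- **Tub:** I pushed the 86 mm blue-lidded tub to the stop with shut, tilted fingers below its lid. Two probes, at 5 N and 7 N, both stalled at the same TCP position. The last top view puts it at mixer x 36.7, y 54.4 mm (home is 37, 58), upright. Sideways it sits about 4 mm off centre, inside the 12 mm limit.
- **Knob:** I hooked it from behind with shut fingertips, drew it out about 20 mm and held it there for about 0.7 s. The highest reading was 5.7 N. I eased it back at 20 mm/s, and its head is back at its starting pixel within 0.1 px.
- **Surroundings:** The four bystanders had not shifted in the top view. The arm's visible surfaces were about 300 mm from the lamp stem at the end. That was measured only in the final pose, not along the whole path. The tool force read near zero before hand-in.

No checks failed or disagreed. The camera readings of the control head were up to about 2 mm off the given dimensions, within the stated calibration.

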